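Pile the germination dishes and pick up the whole pile

TASK

Stack the two small seed dishes from the white counting board squarely, edges flush, on the third small dish, which stands by itself on the dark bench top. Then take the finished pile of three by its bottom dish, lift it at least 10 cm clear of the bench and finish holding it there, level, steady and still flush, without putting it down or letting go. Keep the small dishes upright throughout, and leave the big dish, forceps, tally counter and slide box where they are.

Things in the scene. Friction and masses are not known exactly. Their poses are not given: they have to be found in the camera images.
- dish_bottom: Small clear-plastic seed dish, closed and rigid (lid taped on): round, 15 mm high; lid 60 mm across from 3 mm above the underside to the flat top, base 56 mm across below; about 30 g; white paper and brown kernels inside. Origin: centre of the underside, z up. This one stands alone on the bench (height 0), not on the board; it becomes the bottom of the pile.
- dish_a: Small clear-plastic seed dish, closed and rigid (lid taped on): round, 15 mm high; lid 60 mm across from 3 mm above the underside to the flat top, base 56 mm across below; about 30 g; white paper and brown kernels inside. Origin: centre of the underside, z up. One of the two single dishes on the counting board, its underside 6 mm above the bench. Either may go on first.
- dish_b: Small clear-plastic seed dish, closed and rigid (lid taped on): round, 15 mm high; lid 60 mm across from 3 mm above the underside to the flat top, base 56 mm across below; about 30 g; white paper and brown kernels inside. Origin: centre of the underside, z up. The other single dish on the counting board, 120 to 180 mm from dish_a.
- board: Seed counting board: flat white laminate slab 170 mm (its x) by 290 mm (its y) by 6 mm thick, fixed to the bench, to the left or the right of dish_bottom. Origin: centre of its underside.
- big_dish: Bystander: one closed clear dish of the same kind but 90 mm across and 16 mm high, on the bench beyond the work. Origin: centre of the underside.
- forceps: Bystander: steel forceps lying on the bench near the robot, 125 mm long (its x), 8 mm wide at the joined end and 17 mm over the open tips, 9 mm high. Origin: near mid-length on the underside.
- counter: Bystander: steel hand tally counter lying on its back on the bench near the robot, round, 46 mm across, 27 mm high, with a thumb lever. Origin: centre of the underside.
- slide_box: Bystander: grey plastic microscope-slide box with a paper label, 82 by 107 mm (x by y), 34 mm high, on the bench beyond the work. Origin: centre of the underside.
There are look-alikes about, which are no part of the job. Leave any blue or purple look-alike of the dish_a alone. Leave any blue look-alike of the dish_bottom alone.

How it is judged:
By the outcome, as a careful person would: the job done as asked, in the order asked, and still so for the second after the job is handed in, while the arm keeps its last pose, push and grip.
It also fails if it takes over 59 s, if anything falls off the work surface, if the arm or the gripper's body presses on something with over 40 N, if the wrist force passes 120 N, or if a joint passes its speed limit or range.

ROBOT

A 6-joint arm with a two-finger parallel gripper is mounted at the origin on the work surface. World frame = base frame: x ahead of the robot, y to its left, z up, the work surface at z = 0. Lengths are in mm, angles in rad, forces in N, time in s.
With the tool pointing down it reaches from about 400 to 825 mm from the base axis. Payload 7 kg.
Tool frame: the origin (TCP) lies at the very end of the fingers, on their centre line; the grasp point (between the pads) lies 19 mm behind it; z points along the fingers, y is the direction in which the jaws open and shut (so a half turn about z gives the same grasp; the last joint's range is limited). The gripper opens to 88 mm and grips with 3 to 60 N. Pads are 19 mm wide; open, the fingers measure 130 mm over their backs; the gripper's body (78 mm by 193 mm) begins 47 mm behind the grasp point.
Start: joints at [-1.052, 0.359, 0.012, 0, -1.224, -0.288], TCP at [154.385, -657.085, 226.561] pointing down, gripper open.
Joint ranges: [-3.07, 3.07], [-1.43, 2.12], [-1.02, 1.25], [-3.03, 1.67], [-3.05, -0], [-3.03, 3.03]. Speed limits (rad/s): [2.39, 2.39, 3.01, 3.14, 3.14, 3.14].

INTERFACE

Orientations are given as a unit quaternion [x, y, z, w].
In Python, from plant import bot gives the robot as it stands. Calls block until the motion is done:
- bot.move_ptp(position, orientation): joint-space move of the TCP to a pose.
- bot.line_to(position, velocity=150, ori=None): straight line of the TCP; ori=None keeps the orientation; velocity is the mean speed in mm/s.
- bot.move_joints(angles): joint-space move.
- bot.move_gripper(opening, force=None): finger opening in mm; force is the grip in N (None keeps the last); returns when the fingers have stopped.
- bot.pause(seconds).
- bot.solve_ik(position, orientation): joint angles nearest the present ones, or None.
- bot.read_state(): the state.
- bot.camera(name): name is "scene" or "top" or "wrist"; returns the picture (420x560x3 uint8, red, green, blue); there is no depth.
- bot.get_calibration(name): a dict with "fx", "fy", "cx", "cy" (pixels), "view" (4x4, takes a point from world to camera coordinates); the wrist camera has in their place "T_tool_cam" (4x4, takes a point from camera to tool coordinates, whose origin is the TCP and whose axes are the flange's). Camera axes: x right, y up, looking along -z (the intrinsics and any distortion apply to the point x, -y, -z); pixel columns grow to the right and rows downward; lengths in mm; the calibration is good to about 2 mm. A picture is of the moment at which its call begins: read the wrist's pose just before it. get_calibration takes no time and is no camera call.
A pose or a line that the arm cannot do raises bot.Unreachable and nothing moves.
- bot.close_job(): hands the job in, once; it reports no verdict.
The state is a dict: "t": time; "joint_pos": joint angles; "qvel": joint speeds; "tau": joint torques, N m; "tcp_pos": TCP position; "eef_rot": TCP orientation; "contact_force": force on the tool from outside, world axes, zero at the start; "moment": the same for the moment, N m; "width": finger opening in mm.
Only numpy, scipy, OpenCV 4.12 (cv2) and the standard library are available. Lean on these libraries where they do the work, as an engineer would, in place of code of your own. Each camera call takes 0.05 s, during which the arm holds its last target. There are 200 camera calls.

## Working session

There is one attempt and no reset: what is moved stays moved. The work goes in short steps, each a Python script; the robot and the scene stay as the last script left them, time stands still between calls to the robot, and variables do not carry over. Pictures are saved under pics/ and viewed, about 8 in all and at most 12, crops included, and the job is handed in when it is done.

```bash
ls; mkdir -p pics
python3 - <<'E'
from plant import bot
import cv2,numpy as np
for n in("top","scene"):
    im=bot.camera(n); cv2.imwrite(f"pics/{n}0.png",im[:,:,::-1])
    c=bot.get_calibration(n); print(n,c)
print(bot.get_calibration("wrist"));s=bot.read_state();print(s)
E
```

```text
pics
top {'fx': 471.1756609244239, 'fy': 471.1756609244239, 'cx': 281.5976665774669, 'cy': 212.3814418313628, 'view': array([[-1.11983122e-02, -9.99798400e-01,  1.66660269e-02,
        -8.08225810e+01],
       [ 9.80733202e-01, -7.73092462e-03,  1.95198924e-01,
        -5.57820463e+02],
       [-1.95030728e-01,  1.85308244e-02,  9.80622059e-01,
        -8.83868950e+02],
       [ 0.00000000e+00,  0.00000000e+00,  0.00000000e+00,
         1.00000000e+00]])}
scene {'fx': 458.25381808847783, 'fy': 458.25381808847783, 'cx': 275.35113399613135, 'cy': 206.12970237442406, 'view': array([[-8.05318778e-01,  5.92489338e-01,  2.04462843e-02,
         5.14863241e+02],
       [-4.17010068e-01, -5.90645010e-01,  6.90826371e-01,
         1.64730185e+02],
       [ 4.21383755e-01,  5.47809142e-01,  7.22731537e-01,
        -1.11928522e+03],
       [ 0.00000000e+00,  0.00000000e+00,  0.00000000e+00,
         1.00000000e+00]])}
{'fx': 343.3606099453765, 'fy': 343.3606099453765, 'cx': 280.17380329586257, 'cy': 209.6139262234421, 'T_tool_cam': array([[-5.29781791e-04,  9.50170263e-01,  3.11730959e-01,
    
[... 275 characters left out ...]
])}
{'t': 0.1, 'joint_pos': array([-1.05189732e+00,  3.59318865e-01,  1.11460501e-02, -3.12352405e-04,
       -1.22406800e+00, -2.88111863e-01]), 'qvel': array([-9.67957059e-04,  4.83360766e-04,  3.60127481e-03, -1.23215578e-05,
        3.75381295e-04, -1.25797886e-03]), 'tau': array([-1.75230922e-03, -5.84162772e+01,  2.93752116e+01,  7.01553941e+00,
        1.01886241e-02, -8.06606204e-05]), 'tcp_pos': array([ 154.28846758, -656.68832857,  225.71141429]), 'eef_rot': array([-1.15084798e-01,  9.93355398e-01,  7.21900071e-04, -1.48535332e-04]), 'contact_force': array([-0.43217455,  0.3268018 ,  0.47640732]), 'moment': array([ 0.04709283,  0.02027032, -0.0336193 ]), 'width': 87.78110847286779}
```

View pics/top0.png

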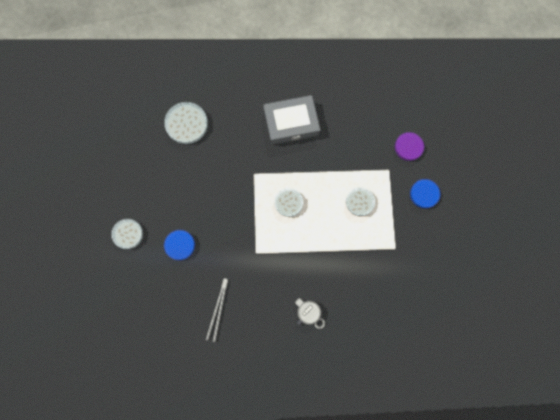

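View pics/scene0.png

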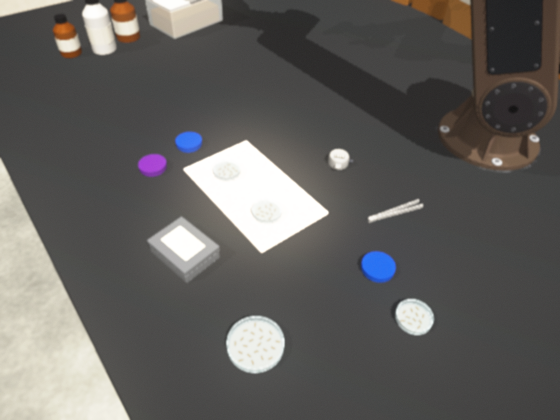

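Top view: dishes on the board at about (290,204) and (361,203); the lone bottom dish is at (127,234), with a blue look-alike at (180,245). The scene view agrees. Next I'll turn these into positions.

```bash
cat > h.py <<'E'
from plant import bot
import cv2,numpy as np
from scipy.spatial.transform import Rotation as R
def ray(c,V,u,v,z):
    d=V[:3,:3].T@np.array([(u-c['cx'])/c['fx'],-(v-c['cy'])/c['fy'],-1]); o=-V[:3,:3].T@V[:3,3]
    return o+d*(z-o[2])/d[2]
def top(u,v,z):
    c=bot.get_calibration("top"); return ray(c,c['view'],u,v,z)
def down(yaw): # jaw (tool y) direction at angle yaw from world y
    return (R.from_euler('z',yaw)*R.from_quat([0,1,0,0])).as_quat()
def wrist(name):
    s=bot.read_state(); im=bot.camera("wrist"); cv2.imwrite(f"pics/{name}.png",im[:,:,::-1])
    T=np.eye(4);T[:3,:3]=R.from_quat(s['eef_rot']).as_matrix();T[:3,3]=s['tcp_pos']
    return im,np.linalg.inv(T@bot.get_calibration("wrist")['T_tool_cam'])
def wpix(V,p):
    c=bot.get_calibration("wrist"); q=V[:3,:3]@p+V[:3,3]
    return np.array([c['cx']+c['fx']*q[0]/-q[2], c['cy']-c['fy']*q[1]/-q[2]])
E
python3 - <<'E'
from h import *
im=cv2.imread("pics/top0.png")
def ell(u,v,r,m):
    sub=m[v-r:v+r,u-r:u+r].astype(np.uint8)
    cs,_=cv2.findContours(sub,cv2.RETR_EXTERNAL,cv2.CHAIN_APPROX_NONE); c=max(cs,key=cv2.contourArea)
    e=cv2.fitEllipse(cv2.convexHull(c)); return e[0][0]+u-r,e[0][1]+v-r,e[1]
br=im.max(2)>70
sm=cv2.GaussianBlur(im,(3,3),0).min(2)
for n,u,v,r,m,z in [("bottom",127,234,24,br,10),("blue",180,245,24,br,10),("a",290,204,22,sm<215,16),("b",361,203,22,sm<215,16),("big",186,123,30,br,10)]:
    e=ell(u,v,r,m); print(n,np.round(e[:2],1),np.round(e[2],1),top(e[0],e[1],z).round(1))
for n,u,v in [("TL",255,174),("TR",390,171),("BR",394,248),("BL",257,252)]: print(n,top(u,v,6).round(0))
for n,u,v in [("tips",211,340),("end",225,281),("ctr",310,313),("box",292,120)]: print(n,top(u,v,10).round(0))
E
```

```text
bottom [126.  245.1] [47.9 85.5] [500.1 233.3  10. ]
blue [169.7 244.5] [44.  60.4] [500.6 144.   10. ]
a [291.2 204.1] [28.6 33.4] [ 582.3 -107.3   16. ]
b [361.8 203.5] [28.9 33. ] [ 582.6 -255.1   16. ]
big [181.7 112.2] [62. 64.] [790.3 127.9  10. ]
TL [651. -31.   6.]
TR [ 656. -321.    6.]
BR [ 490. -320.    6.]
BL [484. -35.   6.]
tips [309.  56.  10.]
end [425.  29.  10.]
ctr [ 360. -142.   10.]
box [ 771. -112.   10.]
```

Run:
```python
from h import *
im=cv2.imread("pics/top0.png")
hsv=cv2.cvtColor(im,cv2.COLOR_BGR2HSV)
for n,u,v,m in [("bottom",127,234,(hsv[...,2]>90)&(hsv[...,1]<90)),("blue",180,245,(hsv[...,1]>150)&(hsv[...,2]>120)),("big",186,123,(hsv[...,2]>90)&(hsv[...,1]<90))]:
    k=cv2.connectedComponentsWithStats(m.astype(np.uint8))
    l=k[1][v-3:v+4,u-3:u+4]; l=np.bincount(l[l>0]).argmax(); c=max(cv2.findContours((k[1]==l).astype(np.uint8),0,1)[0],key=len)
    e=cv2.fitEllipse(cv2.convexHull(c)); print(n,np.round(e,1) if 0 else e,top(*e[0],10).round(1))
    if n=="bottom": B=top(*e[0],10)
print(B)
for P in (B,np.array([582,-107,0]),np.array([582,-255,0])):
  for y in (-np.pi/2,-1.2,-.8,-.4,0,.4,.8,1.2,np.pi/2): 
    q=bot.solve_ik([P[0],P[1],60],down(y)); print(round(y,2),None if q is None else np.round(q,2))
bot.move_ptp([B[0],B[1],170],down(0)); bot.pause(.3)
im,V=wrist("w_bottom"); print(bot.read_state()['tcp_pos'],bot.read_state()['t'],wpix(V,np.array([B[0],B[1],15])))
```

```text
bottom ((126.27122497558594, 233.40330505371094), (31.257831573486328, 32.35487747192383), 60.072505950927734) [524.4 233.9  10. ]
blue ((178.87661743164062, 244.56008911132812), (29.437211990356445, 30.382877349853516), 62.39481735229492) [500.3 125.1  10. ]
big ((185.36268615722656, 122.13914489746094), (42.70546340942383, 44.206661224365234), 82.85021209716797) [767.2 119.4  10. ]
[524.41416186 233.94691492  10.        ]
-1.57 [ 0.76  0.36 -0.42  0.   -0.8   2.38]
-1.2 [ 0.76  0.36 -0.42  0.   -0.8   2.75]
-0.8 None
-0.4 [ 0.76  0.36 -0.42  0.   -0.8  -2.73]
0 [ 0.76  0.36 -0.42  0.   -0.8  -2.33]
0.4 [ 0.76  0.36 -0.42  0.   -0.8  -1.93]
0.8 [ 0.76  0.36 -0.42  0.   -0.8  -1.53]
1.2 [ 0.76  0.36 -0.42  0.   -0.8  -1.13]
1.57 [ 0.76  0.36 -0.42  0.   -0.8  -0.76]
-1.57 [ 0.15  0.38 -0.38  0.   -0.81  2.99]
-1.2 [ 0.15  0.38 -0.38  0.   -0.81 -2.92]
-0.8 [ 0.15  0.38 -0.38  0.   -0.81 -2.52]
-0.4 [ 0.15  0.38 -0.38  0.   -0.81 -2.12]
0 [ 0.15  0.38 -0.38  0.   -0.81 -1.72]
0.4 [ 0.15  0.38 -0.38  0.   -0.81 -1.32]
0.8 [ 0.15  0.38 -0.38  0.   -0.81 -0.92]
1.2 [ 0.15  0.38 -0.38  0.   -0.81 -0.52]
1.57 [ 0.15  0.38 -0.38  0.   -0.81 -0.15]
-1.57 None
-1.2 [-0.11  0.44 -0.28  0.   -0.85 -2.66]
-0.8 [-0.11  0.44 -0.28  0.   -0.85 -2.26]
-0.4 [-0.11  0.44 -0.28  0.   -0.85 -1.86]
0 [-0.11  0.44 -0.28  0.   -0.85 -1.46]
0.4 [-0.11  0.44 -0.28  0.   -0.85 -1.06]
0.8 [-0.11  0.44 -0.28  0.   -0.85 -0.66]
1.2 [-0.11  0.44 -0.28  0.   -0.85 -0.26]
1.57 [-0.11  0.44 -0.28  0.   -0.85  0.11]
[524.48798784 233.78356933 170.01313221] 3.825 [281.2424156  191.67601084]
```

View pics/w_bottom.png

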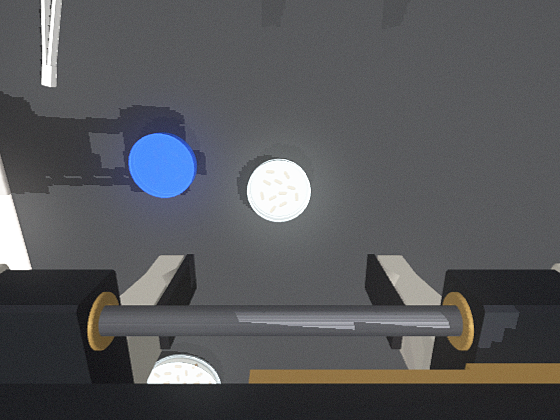

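The wrist view shows the bottom dish at (279,190), against a predicted (281,192), so the position agrees to about 1 mm. The fingers have clear room. I'll centre the bottom dish by squeezing it gently along two axes, then do the same with dish_a and lift it.

```bash
cat >> h.py <<'E'
def T(): return round(bot.read_state()['t'],2)
def turn(dq):
    q=np.array(bot.read_state()['joint_pos']); q[5]+=dq; bot.move_joints(q)
def centre(xy,z,first,last_grip,force=4):
    """squeeze along two axes: first yaw then the other; leaves closed if last_grip"""
    bot.line_to([*xy,z],200); bot.move_gripper(50,force)
    s=bot.read_state(); print("sq1",T(),s['width'],s['contact_force'].round(1))
    bot.move_gripper(72); 
    second=0 if first else np.pi/2
    bot.move_ptp([*xy,z],down(second)); bot.move_gripper(50,last_grip or force)
    s=bot.read_state(); print("sq2",T(),s['width'],s['contact_force'].round(1),s['tcp_pos'].round(2))
E
python3 - <<'E'
from h import *
B=[524.6,233.4]; A=[582.3,-107.3]
bot.line_to([*B,40],250); print(T())
centre(B,3,0,None); bot.move_gripper(80); print(T())
bot.line_to([*B,70],250)
bot.move_ptp([*A,70],down(np.pi/2)); bot.move_gripper(86); bot.pause(.15)
im,V=wrist("w_a"); print(T(),bot.read_state()['tcp_pos'],wpix(V,np.array([*A,21])))
E
```

```text
4.49
sq1 5.4 60.01228507084492 [-2.5  0.5  6.4]
sq2 7.67 59.789621951483674 [ 0.1 -0.2 -0.1] [524.61 233.4    3.  ]
8.27
10.57 [ 582.31208563 -107.20582194   70.02082504] [280.48623295 235.8017299 ]
```

View pics/w_a.png

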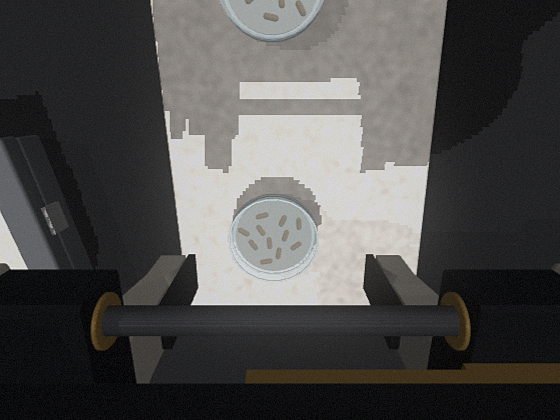

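Dish_a appears at (273,234), against a predicted (280,236). That puts it about 5 mm further in +x, so I'll correct for it, centre and grip it, and place it on the bottom dish.

```bash
cat >> h.py <<'E'
def pick(xy,z): 
    centre(xy,z,1,12); bot.line_to([*xy,z+60],250); s=bot.read_state(); print("lift",T(),s['width'])
def place(xy,zs):
    bot.move_ptp([*xy,zs+35],down(0)); bot.line_to([*xy,zs+4],150); bot.pause(.2); f0=bot.read_state()['contact_force']
    z=zs
    for dz in (2,1,0,-.5,-1):
        z=zs+dz; bot.line_to([*xy,z],20); bot.pause(.05); f=bot.read_state()['contact_force']-f0; print("z",z,f.round(2))
        if f[2]>2: break
    bot.move_gripper(72); print("placed",T())
E
python3 - <<'E'
from h import *
B=[524.6,233.4]; A=[586.7,-106.2]
pick(A,10); place(B,19)
# flush the two: pads over both, jaws along y then x
bot.line_to([*B,5],100); bot.move_gripper(50,4); print("w y",bot.read_state()['width'],T())
bot.move_gripper(72); bot.move_ptp([*B,5],down(np.pi/2)); bot.move_gripper(50,4); print("w x",bot.read_state()['width'],T())
bot.move_gripper(76); bot.line_to([*B,90],250); bot.pause(.1)
im,V=wrist("w_2"); print(T(),wpix(V,np.array([*B,30])),wpix(V,np.array([*B,15])))
E
```

```text
sq1 11.57 59.78797277854191 [-1.   0.   2.7]
sq2 13.84 59.51029568863294 [-0.3  0.  -0.8] [ 586.7  -106.22    9.99]
lift 14.23 59.344550534913715
z 21 [ 1.54 -0.15 -0.79]
z 20 [ 0.5  -0.03 -0.01]
z 19 [0.74 0.38 0.69]
z 18.5 [-0.77 -0.49  5.59]
placed 17.79
w y 59.675575496697874 18.45
w x 60.18856120476803 20.72
21.91 [279.49309401 230.77953196] [279.51687888 223.08373245]
```

View pics/w_2.png

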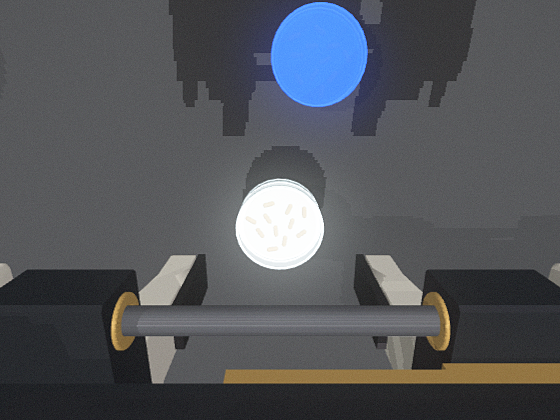

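The two-dish stack looks flush, with its top centred near (280,226), close to prediction. Next is the second dish.

Run:
```python
from h import *
B=[524.6,233.4]; A=[586.7,-254.3]
bot.move_ptp([*A,80],down(np.pi/2)); bot.move_gripper(86)
pick(A,10); place(B,34)
bot.line_to([*B,10],100); bot.move_gripper(50,4); print("w y",bot.read_state()['width'],T())
bot.move_gripper(72); bot.move_ptp([*B,10],down(np.pi/2)); bot.move_gripper(50,4); print("w x",bot.read_state()['width'],T())
bot.move_gripper(76)
for n in("top","scene"):
    im=bot.camera(n); cv2.imwrite(f"pics/{n}1.png",im[:,:,::-1])
im=cv2.imread("pics/scene1.png")[260:380,340:480]; cv2.imwrite("pics/s1c.png",cv2.resize(im,None,fx=5,fy=5,interpolation=2))
```

```text
sq1 25.22 59.50216179979841 [-0.4  1.   0.9]
sq2 27.48 59.13905879057291 [-0.3  1.2  0.9] [ 586.66 -254.29    9.99]
lift 27.88 59.48107015757551
z 36 [ 0.21  0.77 -0.86]
z 35 [ 1.04 -0.48 -0.14]
z 34 [-0.57  1.36 -0.66]
z 33.5 [-2.39  0.1   4.13]
placed 31.93
w y 60.02589773820453 32.68
w x 59.94496442833521 34.95
```

View pics/s1c.png

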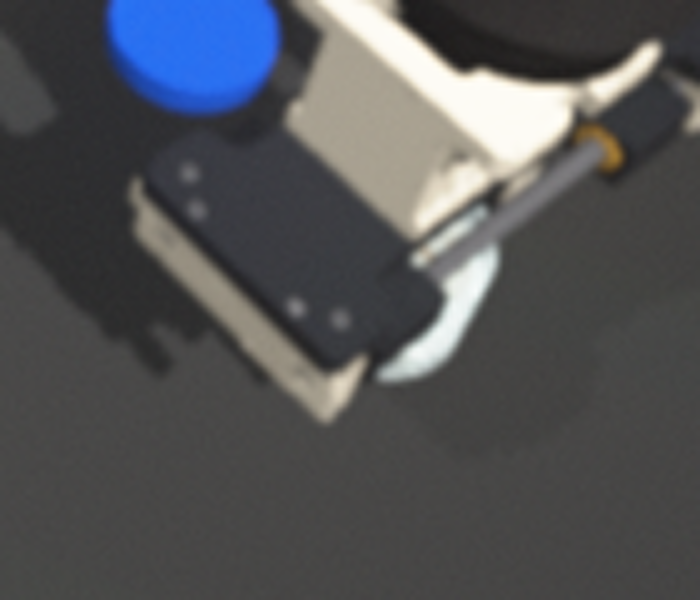

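The gripper hides the pile in this view. I'll rise and check flushness with the wrist camera before the final grip.

Run:
```python
from h import *
B=[524.6,233.4]
bot.line_to([*B,120],300); bot.pause(.15)
im,V=wrist("w_3"); print(T(),[wpix(V,np.array([*B,z])).round(1) for z in (0,15,30,45)])
cv2.imwrite("pics/w_3c.png",cv2.resize(im[140:290,190:370,::-1],None,fx=4,fy=4,interpolation=2))
```

```text
36.32 [array([279.3, 205. ]), array([279.3, 210.6]), array([279.2, 216.7]), array([279.2, 223.6])]
```

View pics/w_3c.png

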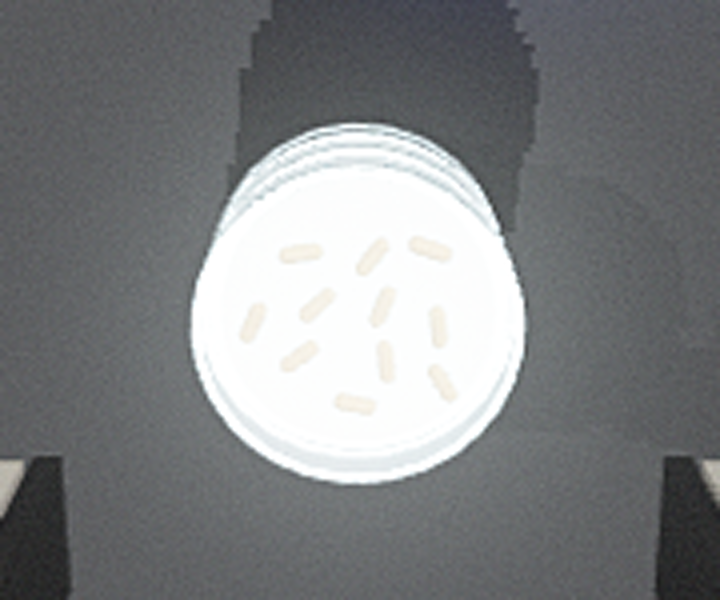

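The pile is symmetric about column 279.5, matching the prediction, and its rims are evenly spaced, so it is flush. Time to grip low and lift.

Run:
```python
from h import *
B=[524.6,233.4]
bot.line_to([*B,2.5],150); bot.move_gripper(50,20); bot.pause(.2); print(T(),bot.read_state()['width'])
f0=bot.read_state()['contact_force']
bot.line_to([*B,30],40); bot.pause(.2); bot.line_to([*B,150],60); bot.pause(.6)
s=bot.read_state(); print(T(),s['width'],s['tcp_pos'],s['eef_rot'].round(4),(s['contact_force']-f0).round(2))
im=bot.camera("scene"); V=bot.get_calibration("scene"); p=V['view'][:3]@np.array([*B,165,1]); u=int(V['cx']+V['fx']*p[0]/-p[2]); v=int(V['cy']-V['fy']*p[1]/-p[2]); print(u,v)
cv2.imwrite("pics/s_end.png",cv2.resize(im[max(0,v-70):v+80,max(0,u-90):u+90,::-1],None,fx=4,fy=4,interpolation=2))
cv2.imwrite("pics/t_end.png",bot.camera("top")[:,:,::-1])
```

```text
37.88 59.54223800295998
41.67 59.88378274814784 [524.61034897 233.41254251 150.00077962] [ 0.7071 -0.7071  0.     -0.    ] [ 0.95 -0.6  -4.72]
440 260
```

View pics/s_end.png

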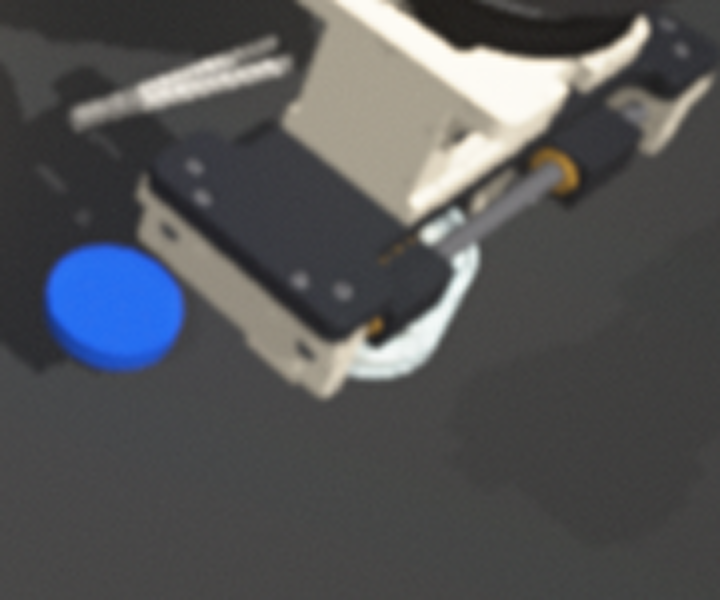

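View pics/t_end.png

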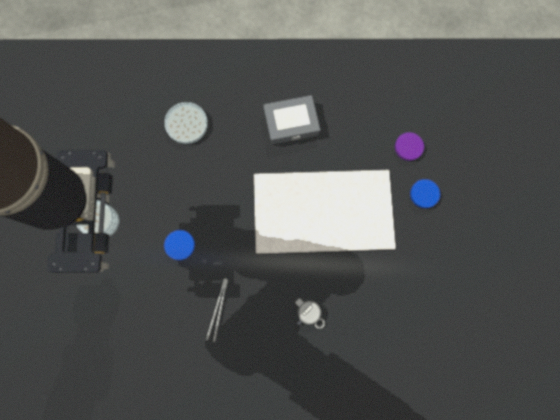

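Both views show the pile held in the fingers, nothing left at its bench spot near (126,234), an empty board, and the bystanders where they were. I'll hand in.

Run:
```python
from h import *
s=bot.read_state(); print(T(),s['width'],abs(s['qvel']).max(),s['contact_force'].round(2)); bot.close_job()
```

```text
41.77 59.5615029249223 0.0017094147247800331 [-0.97 -0.16 -0.62]
the job is handed in; nothing more can be done
```

I stacked both board dishes on the lone bench dish and squared the pile with light squeezes along two directions. I then gripped it low with 20 N and lifted it about 147 mm. I handed the job in at 41.8 s of the 59 s, with the arm still holding the pile.

- **Grip and steadiness:** The finger opening was 59.6 mm on the 60 mm dishes, the tool was vertical, and the arm was still.
- **Flushness:** The wrist picture taken before the final grip showed the pile flush and centred where predicted. After the lift the gripper hid most of the pile, so I could not confirm from a picture that all three dishes were still flush and level.
- **Surroundings:** The final top view showed nothing left at the pile's spot on the bench, an empty board, and the big dish, forceps, counter, slide box and look-alikes where they started.
- **One reading that disagreed:** The vertical force changed by −4.7 N over the lift, against about −0.9 N expected for three dishes. The final reading was −0.6 N. I put the difference down to contact load before the lift and sensor noise, and did not check further.

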